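# Lock the ocarina mould box with the T-head key

### The job

Take the blue-handled T-head key out of the key rack, put its T-head lengthwise down through the slot in the lid of the mould box until its disc sits flat on the lid, then turn it a quarter turn so that the T-head is locked crosswise under the lid, and let go of it. Leave the red and yellow keys standing in the rack.

Things in the scene. Friction and masses are not known exactly. Their poses are not given: they have to be found in the camera images.
- tkey_grip (a point): Middle of the blue handle (46 mm along x, 18 in y, 50 high) of the one-piece steel T-key, 180 g, z up. Below this point: disc 56 dia., its top at 25, underside at 31; shank 14 dia.; T-head 50 (x) x 12 x 12, top at 49, foot at 61. Handle and T-head are parallel; a half turn looks the same. It stands in a rack slot, its disc on the rack, this point 97 above the table; lifts straight out.
- slot (a point): Centre of the slot, 64 mm long (x) x 26 wide (y), on the upper face of the grey metal lid (190 x 150, 12 thick, 72 above the table) of the fixed wooden mould box; z up. 46 hollow below the lid, free to turn either way. Seated, the key's handle middle is 31 above this point and its T-head 6 clear below the lid. Locked: key's x square to the slot's x.
- redpin_grip (a point): Middle of the red handle of a plain pin key, not wanted: disc and handle as on the T-key, but no T-head. It stands in the same open wooden rack (270 x 80 mm, top 66 above the table), which has three slots 64 x 26, 84 apart in a row; the keys' places vary. The handles lie along the row.
- yellowpin_grip (a point): Middle of the yellow handle of a plain pin key, not wanted: disc and handle as on the T-key, but no T-head. It stands in the same open wooden rack (270 x 80 mm, top 66 above the table), which has three slots 64 x 26, 84 apart in a row; the keys' places vary. The handles lie along the row.
Mind the look-alikes: they are no part of the job. What is shaped like the part that bears tkey_grip but green or orange is not meant.

How it is judged:
By the outcome, as a careful person would: the job done as asked, in the order asked, and still so for the second after the job is handed in, with the robot touching nothing.
It also fails if it takes over 40 s, if anything falls off the work surface, if the arm or the gripper's body presses on something with over 40 N, if the wrist force passes 120 N, or if a joint passes its speed limit or range.

### The arm

A 6-joint arm with a two-finger parallel gripper is mounted at the origin on the work surface. World frame = base frame: x ahead of the robot, y to its left, z up, the work surface at z = 0. Lengths are in m, angles in rad, forces in N, time in s.
With the tool pointing down it reaches from about 0.375 to 0.975 m from the base axis. Payload 3.8 kg.
Tool frame: the origin (TCP) lies at the very end of the fingers, on their centre line; the grasp point (between the pads) lies bot.grip_point_offset behind it (bot.grip_point_offset is the distance from the TCP to the grasp point, in m); z points along the fingers, y is the line along which they close (so a half turn about z gives the same grasp; the last joint's range is limited). The gripper opens to 85 mm and grips with 20 to 120 N. Pads are 22 mm wide; open, the fingers measure 114 mm over their backs; the gripper's body (76 mm by 85 mm) begins 54 mm behind the grasp point. The pads swing forward as they close: fully open they stand 13 mm farther back than shut.
Start: joints at [-1.247, 0.264, 1.604, -0, 1.274, -0.037], TCP at [0.238, -0.632, 0.231] pointing down, gripper open.
Joint ranges: [-2.63, 2.63], [-0.94, 2.18], [0.31, 2.57], [-1.31, 4.45], [0, 2.66], [-2.55, 2.55]. Speed limits (rad/s): [2.57, 2.57, 3.14, 3.14, 3.14, 3.14].

### API

Orientations are given as a rotation vector (axis times angle).
In Python, from workcell import bot, vision gives the robot as it stands.
- The arm moves only by the tool play_rows, never from a script. Its argument "rows" is a list of rows, each an object of numbers: "dx", "dy", "dz": the shift along the tool's x, y, z as a fraction of full scale; "roll": the turn about the tool's z as a fraction of full scale; "fingers": the closure, from 0 (fully open) to 1 (shut). In form: [{"dx": .., "dy": .., "dz": .., "roll": .., "fingers": ..}, ...]. A call has 1 to 20 rows; each row shifts and turns the commanded pose from where the row before left it, along the tool's axes as they then stand; what a row does not reach is not made up. Full scale, the value 1, is 0.04 m for a shift and 4 degrees for a turn. A row lasts 1/12 s, in which the tool goes at most 41.7 mm and 7.16 degrees, less where a joint would pass 70% of its speed; a pose out of reach is approached as far as the arm can. A call with a number of a shift or a turn outside -1 to 1 is refused whole. A call with a gripper value outside its range is refused whole. The fingers move at their own pace and stop on an object; "grip_force" is the grip in N (left out, the last holds). Time passes only in rows, so rows that do not move let the fingers close. It gives the time, the measured TCP pose, the force and the opening at its end, in the units of the state.
- bot.read_state(): the state, without advancing time (a new reading comes with each control period).
- vision.read_camera(name): name is "scene" or "top" or "wrist"; returns a dict with "pixels" (480x640x3 uint8, red, green, blue), "depth" (480x640 float32, m along the optical axis (not along the pixel's ray), 0 where there is no reading), "fx", "fy", "cx", "cy" (pixels), "distortion" ([k1, k2, p1, p2, k3] as OpenCV has them; the pictures are not rectified), "R" (3x3) and "t" (3): a world point X has camera coordinates R X + t. Camera axes: x right, y down, z forward; pixel columns grow to the right and rows downward; lengths in m; the calibration is good to about 2 mm. A picture is of the moment at which its call begins.
- bot.finish_job(): hands the job in, once; it reports no verdict.
The state is a dict: "time": time; "q": joint angles; "joint_vel": joint speeds; "joint_torque": joint torques, N m; "tool_pos": TCP position; "tcp_rot": TCP orientation; "wrist_force": force on the tool from outside, world axes, zero at the start; "torque": the same for the moment, N m; "width": opening from 0.0 (shut) to 1.0 (fully open).
Only numpy, scipy, OpenCV 4.12 (cv2) and the standard library are available. Lean on these libraries where they do the work, as an engineer would, in place of code of your own. Each camera call takes 0.05 s, during which the arm holds its last target. There are 200 camera calls.

## Working session

There is one attempt and no reset: what is moved stays moved. The work goes in short steps, Python scripts to look and compute and a tool call to move; the robot and the scene stay as the last step left them, time stands still between calls to the robot, and variables do not carry over. Pictures are saved under pics/ and viewed, on a budget of 10 in all, crops included, one or two more only if the job needs it, and the job is handed in when it is done.

Besides the shell and the picture viewer there is one more tool, called after "Emit:" as a command line: name --argument value ..., lists and objects as JSON in quotes. play_rows: Moves the arm, as the interface text tells. Its arguments: {"type":"object","properties":{"rows":{"type":"array","items":{"type":"object","properties":{"dx":{"type":"number","minimum":-1,"maximum":1},"dy":{"type":"number","minimum":-1,"maximum":1},"dz":{"type":"number","minimum":-1,"maximum":1},"roll":{"type":"number","minimum":-1,"maximum":1},"fingers":{"type":"number"}}}},"grip_force":{"type":"number"}},"required":["rows"]}

```bash
mkdir -p pics; python3 - <<'E'
from workcell import bot, vision
import cv2,pickle,numpy as np
s=bot.read_state(); print(s, bot.grip_point_offset)
d={n:vision.read_camera(n) for n in("scene","top")}
pickle.dump(d,open('c0.pkl','wb'))
for n in d: cv2.imwrite(f'pics/{n}0.png',d[n]['pixels'][...,::-1]); print(n,d[n]['R'],d[n]['t'],d[n]['fx'],d[n]['distortion'])
E
```

```text
{'time': 0.0, 'q': array([-1.24692871e+00,  2.64770941e-01,  1.60539199e+00,  9.06090417e-06,
        1.27367789e+00, -3.69099018e-02]), 'joint_vel': array([ 1.87825447e-03,  4.06054033e-05, -9.39540553e-04, -6.86343652e-04,
       -1.02396331e-03,  9.28008529e-04]), 'joint_torque': array([-9.40547216e-04, -5.15110803e+01, -3.67314184e+01, -2.06118693e-05,
        1.28221544e-02,  9.92074604e-06]), 'tool_pos': array([ 0.2380377 , -0.63085207,  0.22994031]), 'tcp_rot': array([-3.08842776e+00, -5.63235999e-01,  4.91133137e-04]), 'wrist_force': array([ 0.69472833, -0.51158894,  0.13055117]), 'torque': array([0.0219605 , 0.04873645, 0.02299182]), 'width': 1.0016689345514151} 0.0187
scene [[-0.70990924  0.70422047  0.01011927]
 [ 0.56871595  0.58166698 -0.58157174]
 [-0.41544077 -0.40710817 -0.81343218]] [ 0.34142423 -0.27107633  1.32786323] 609.7643456627335 [-0.1796706  0.         0.         0.         0.       ]
top [[-0.01652618 -0.99979553 -0.01165243]
 [-0.99707081  0.01734932 -0.0744903 ]
 [ 0.07467723  0.01038726 -0.99715366]] [0.05993214 0.50635361 0.89067208] 535.3213841638021 [-0.09925848  0.          0.          0.          0.        ]
```

View pics/top0.png

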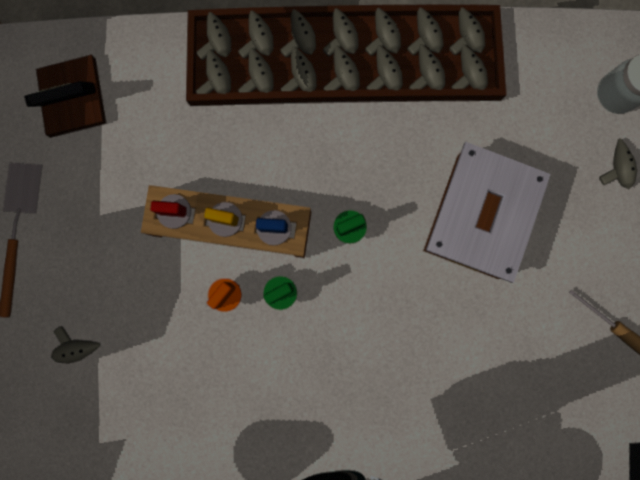

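View pics/scene0.png

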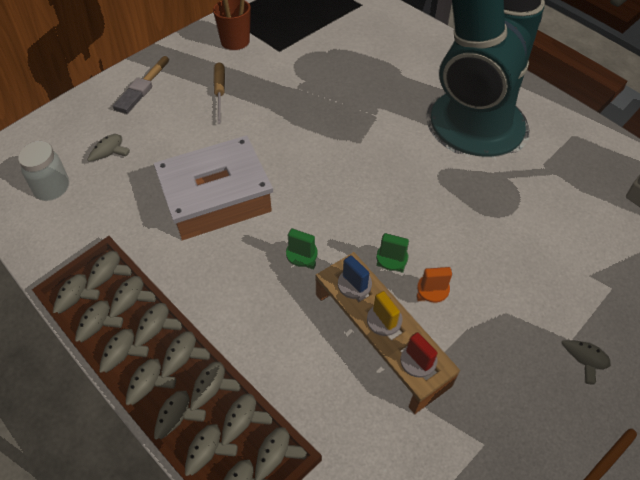

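The top view shows the rack with red (168,209), yellow (220,216) and blue (272,226) handles. The lid slot is at about (489,211). Loose green keys sit at (350,227) and (280,293), and an orange one at (225,295).

```bash
cat > h.py <<'E'
import numpy as np,cv2
def K(c): return np.array([[c['fx'],0,c['cx']],[0,c['fy'],c['cy']],[0,0,1.]])
def ray(c,uv,z):
    n=cv2.undistortPoints(np.float64(uv).reshape(-1,1,2),K(c),np.float64(c['distortion'])).reshape(-1,2)
    d=np.c_[n,np.ones(len(n))]@c['R']; o=-c['R'].T@c['t']
    return o+d*((z-o[2])/d[:,2])[:,None]
def cloud(c,m):
    v,u=np.nonzero(m&(c['depth']>0)); D=c['depth'][v,u]
    n=cv2.undistortPoints(np.float64(np.c_[u,v]).reshape(-1,1,2),K(c),np.float64(c['distortion'])).reshape(-1,2)
    return (np.c_[n,np.ones(len(n))]*D[:,None]-c['t'])@c['R'], np.c_[u,v]
def rect(xy):
    r=cv2.minAreaRect(np.float32(xy*1000)); b=cv2.boxPoints(r)/1000
    e=b[1]-b[0],b[2]-b[1]; l=max(e,key=np.linalg.norm)
    return np.array(r[0])/1000,np.array(r[1]),np.degrees(np.arctan2(l[1],l[0]))%180
def hue(c): return cv2.cvtColor(c['pixels'],cv2.COLOR_RGB2HSV)
E
python3 - <<'E'
import pickle; from h import *
d=pickle.load(open('c0.pkl','rb'))
for n in d:
    c=d[n];h=hue(c);print(n)
    for k,lo,hi in(("blue",100,125),("yellow",22,32),("red",0,3)):
        m=(h[...,0]>=lo)&(h[...,0]<=hi)&(h[...,1]>150)&(h[...,2]>60)
        P,uv=cloud(c,m); s=(P[:,2]>.116)&(P[:,2]<.13)
        if s.sum()>10: print(k,s.sum(),np.median(P[s,2]),rect(ray(c,uv[s],.122)[:,:2]))
    # slot
    if n=="top": roi=(slice(175,245),slice(465,515))
    else: roi=(slice(160,195),slice(188,236))
    m=np.zeros(h.shape[:2],bool); m[roi]=(h[roi][...,1]>70)
    P,uv=cloud(c,m); print('slot',m.sum(),rect(ray(c,uv,.072)[:,:2]))
    m=(h[...,1]<60)&(h[...,2]>60)
    P,uv=cloud(c,m); s=(abs(P[:,2]-.072)<.006)
    q=np.zeros(h.shape[:2],np.uint8);q[uv[s][:,1],uv[s][:,0]]=1
    nl,L,st,_=cv2.connectedComponentsWithStats(q);i=1+np.argmax(st[1:,4]);v,u=np.nonzero(L==i)
    print('lid',rect(ray(c,np.c_[u,v],.072)[:,:2]),np.median(P[s,2]))
E
```

```text
scene
blue 27 0.12015059183166411 (array([0.53390424, 0.12714938]), array([40.77336502,  9.68017292]), np.float32(82.53938))
yellow 206 0.11991377457477773 (array([0.55071655, 0.20669276]), array([44.97451401, 13.52285862]), np.float32(76.87326))
red 296 0.11991463895008776 (array([0.56631763, 0.28965948]), array([44.09306335, 16.95988274]), np.float32(84.39617))
slot 204 (array([ 0.55756403, -0.21950444]), array([15.58758545, 61.74135971]), np.float32(159.13481))
lid (array([ 0.55568365, -0.22236006]), array([156.14160156, 191.12435913]), np.float32(157.71048)) 0.07053739688345387
top
blue 187 0.12156743474233009 (array([0.53242126, 0.12531136]), array([38.71363831, 11.24504948]), np.float32(85.09627))
yellow 138 0.1218063121680402 (array([0.5464325, 0.205033 ]), array([39.18511963, 12.28563213]), np.float32(72.310486))
red 267 0.12132375807048913 (array([0.56262506, 0.28747156]), array([41.4725914 , 16.27736664]), np.float32(84.06428))
slot 533 (array([ 0.55312952, -0.22361617]), array([23.40596199, 61.18889618]), np.float32(158.16048))
lid (array([ 0.5534173 , -0.22484683]), array([152.22825623, 191.22894287]), np.float32(158.45517)) 0.07160322627612001
```

Emit:
play_rows --rows '[{"dx": 0.65,"dy": -0.72,"fingers": 0},{"dx": 0.65,"dy": -0.72},{"dx": 0.65,"dy": -0.72},{"dx": 0.65,"dy": -0.72},{"dx": 0.65,"dy": -0.72},{"dx": 0.65,"dy": -0.72},{"dx": 0.65,"dy": -0.72},{"dx": 0.65,"dy": -0.72},{"dx": 0.65,"dy": -0.72},{"dx": 0.65,"dy": -0.72},{"dx": 0.65,"dy": -0.72},{"dx": 0.65,"dy": -0.72},{"dx": 0.65,"dy": -0.72},{"dx": 0.65,"dy": -0.72},{"dx": 0.65,"dy": -0.72},{"dx": 0.65,"dy": -0.72},{"dx": 0.65,"dy": -0.72},{"dx": 0.65,"dy": -0.72},{"dx": 0.65,"dy": -0.72},{"dx": 0.65,"dy": -0.72}]'

```text
validation failed for argument at $.ro...
```

Emit:
play_rows --rows '[{"roll": -1},{"roll": -1},{"roll": -1},{"roll": -1},{"roll": -1},{"roll": -1},{"roll": -1},{"roll": -1},{"roll": -1},{"roll": -1},{"roll": -1},{"roll": -1},{"roll": -1},{"roll": -1},{"roll": -0.8},{}]'

```text
validation failed for argument at $.ro...
```

```bash
cat >> h.py <<'E'
from scipy.spatial.transform import Rotation as Ro
def goal(s,p,yaw=None):
    R=Ro.from_rotvec(s['tcp_rot']).as_matrix(); y=np.degrees(np.arctan2(R[1,0],R[0,0]))
    print('t',round(s['time'],2),'tcp',s['tool_pos'].round(4),'yaw',y.round(2),'tilt',R[:,2].round(3),'F',s['wrist_force'].round(1),'w',round(s['width'],3))
    if p is not None: print('tool shift in rows',(R.T@(np.array(p)-s['tool_pos'])/.04).round(3))
    if yaw is not None: print('roll rows',((y-yaw+90)%180-90)/4)
E
python3 - <<'E'
from workcell import bot,vision; from h import *; import pickle
s=bot.read_state(); goal(s,(.533,.126,.18),80)
c=vision.read_camera('wrist'); pickle.dump((c,s),open('w1.pkl','wb'))
cv2.imwrite('pics/w1.png',c['pixels'][...,::-1])
h=hue(c)
for k,lo,hi in(("blue",100,125),("yellow",22,32)):
    m=(h[...,0]>=lo)&(h[...,0]<=hi)&(h[...,1]>150)&(h[...,2]>40)
    P,uv=cloud(c,m); q=(P[:,2]>.117)&(P[:,2]<.13)
    print(k,m.sum(),q.sum(),np.median(P[q,2]) if q.sum() else 0)
    if q.sum()>10: print(rect(ray(c,uv[q],.122)[:,:2]),rect(P[q,:2]))
E
```

```text
t 0.1 tcp [ 0.2381 -0.6309  0.2301] yaw 20.67 tilt [-0.001  0.002 -1.   ] F [-0.8 -0.1  0.2] w 1.0
tool shift in rows [ 13.579 -15.099   1.284]
roll rows -14.831928770000221Traceback (most recent call last):
  File "<stdin>", line 8, in <module>
  File "h.py", line 9, in cloud
    n=cv2.undistortPoints(np.float64(np.c_[u,v]).reshape(-1,1,2),K(c),np.float64(c['distortion'])).reshape(-1,2)
      ~~~~~~~~~~~~~~~~~~~^^^^^^^^^^^^^^^^^^^^^^^^^^^^^^^^^^^^^^^^^^^^^^^^^^^^^^^^^^^^^^^^^^^^^^^^^
cv2.error: OpenCV(4.12.0) /io/opencv/modules/calib3d/src/undistort.dispatch.cpp:347: error: (-215:Assertion failed) CV_IS_MAT(_src) && CV_IS_MAT(_dst) && (_src->rows == 1 || _src->cols == 1) && (_dst->rows == 1 || _dst->cols == 1) && _src->cols + _src->rows - 1 == _dst->rows + _dst->cols - 1 && (CV_MAT_TYPE(_src->type) == CV_32FC2 || CV_MAT_TYPE(_src->type) == CV_64FC2) && (CV_MAT_TYPE(_dst->type) == CV_32FC2 || CV_MAT_TYPE(_dst->type) == CV_64FC2) in function 'cvUndistortPointsInternal'
```

View pics/w1.png

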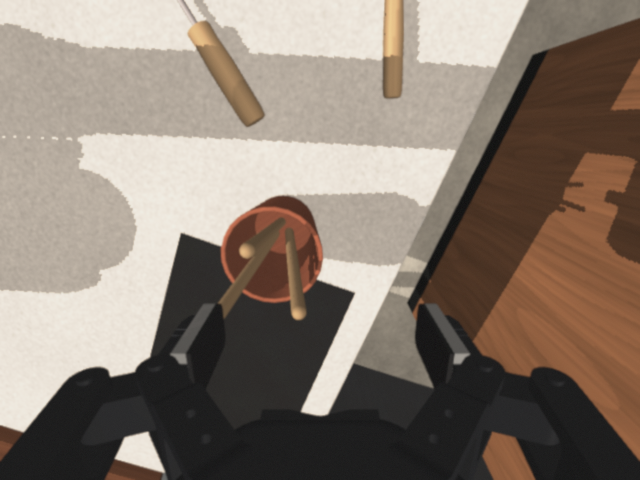

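The moves were refused and the arm hasn't moved, so every row probably needs all its fields. This wrist picture is from the start pose. It shows a pot of tools at (272,253), so I'll check its height before crossing.

```bash
python3 - <<'E'
from h import *; import pickle
c,s=pickle.load(open('w1.pkl','rb'))
P,uv=cloud(c,np.ones((480,640),bool))
for a,b,u0,u1,t in((190,300,215,330,'pot'),(205,320,245,310,'sticks'),(0,130,180,270,'tool'),(0,479,440,639,'right')):
    q=(uv[:,1]>a)&(uv[:,1]<b)&(uv[:,0]>u0)&(uv[:,0]<u1); Q=P[q]; print(t,Q[Q[:,2]>.04][:, :].min(0).round(3) if (Q[:,2]>.04).any() else '',Q.max(0).round(3))
E
```

```text
pot [ 0.155 -0.645  0.04 ] [ 0.254 -0.517  0.181]
sticks [ 0.154 -0.642  0.04 ] [ 0.243 -0.554  0.181]
tool  [ 0.406 -0.436  0.028]
right [ 0.086 -1.129  0.04 ] [ 0.995 -0.645  0.329]
```

Emit:
play_rows --rows '[{"dx": 0,"dy": 0,"dz": -0.5,"roll": 0,"fingers": 0}]' --grip_force 40

```text
time: 0.23
tool_pos: [0.2373, -0.6286, 0.2455]
tcp_rot: [-3.081, -0.562, 0.002]
wrist_force: [-0.5, 0.5, -0.9]
width: 1.0
```

Emit:
play_rows --rows '[{"dx": 0.65,"dy": -0.72,"dz": 0,"roll": 0,"fingers": 0},{"dx": 0.65,"dy": -0.72,"dz": 0,"roll": 0,"fingers": 0},{"dx": 0.65,"dy": -0.72,"dz": 0,"roll": 0,"fingers": 0},{"dx": 0.65,"dy": -0.72,"dz": 0,"roll": 0,"fingers": 0},{"dx": 0.65,"dy": -0.72,"dz": 0,"roll": 0,"fingers": 0},{"dx": 0.65,"dy": -0.72,"dz": 0,"roll": 0,"fingers": 0},{"dx": 0.65,"dy": -0.72,"dz": 0,"roll": 0,"fingers": 0},{"dx": 0.65,"dy": -0.72,"dz": 0,"roll": 0,"fingers": 0},{"dx": 0.65,"dy": -0.72,"dz": 0,"roll": 0,"fingers": 0},{"dx": 0.65,"dy": -0.72,"dz": 0,"roll": 0,"fingers": 0},{"dx": 0.65,"dy": -0.72,"dz": 0,"roll": 0,"fingers": 0},{"dx": 0.65,"dy": -0.72,"dz": 0,"roll": 0,"fingers": 0},{"dx": 0.65,"dy": -0.72,"dz": 0,"roll": 0,"fingers": 0},{"dx": 0.65,"dy": -0.72,"dz": 0,"roll": 0,"fingers": 0},{"dx": 0.65,"dy": -0.72,"dz": 0,"roll": 0,"fingers": 0},{"dx": 0.65,"dy": -0.72,"dz": 0,"roll": 0,"fingers": 0},{"dx": 0.65,"dy": -0.72,"dz": 0,"roll": 0,"fingers": 0},{"dx": 0.65,"dy": -0.72,"dz": 0,"roll": 0,"fingers": 0},{"dx": 0.65,"dy": -0.72,"dz": 0,"roll": 0,"fingers": 0},{"dx": 0.65,"dy": -0.72,"dz": 0,"roll": 0,"fingers": 0}]'

```text
time: 1.9
tool_pos: [0.5215, 0.093, 0.2511]
tcp_rot: [3.09, 0.564, -0.0]
wrist_force: [1.5, 0.5, -0.2]
width: 1.0
```

Emit:
play_rows --rows '[{"dx": 0,"dy": 0,"dz": 0,"roll": -1,"fingers": 0},{"dx": 0,"dy": 0,"dz": 0,"roll": -1,"fingers": 0},{"dx": 0,"dy": 0,"dz": 0,"roll": -1,"fingers": 0},{"dx": 0,"dy": 0,"dz": 0,"roll": -1,"fingers": 0},{"dx": 0,"dy": 0,"dz": 0,"roll": -1,"fingers": 0},{"dx": 0,"dy": 0,"dz": 0,"roll": -1,"fingers": 0},{"dx": 0,"dy": 0,"dz": 0,"roll": -1,"fingers": 0},{"dx": 0,"dy": 0,"dz": 0,"roll": -1,"fingers": 0},{"dx": 0,"dy": 0,"dz": 0,"roll": -1,"fingers": 0},{"dx": 0,"dy": 0,"dz": 0,"roll": -1,"fingers": 0},{"dx": 0,"dy": 0,"dz": 0,"roll": -1,"fingers": 0},{"dx": 0,"dy": 0,"dz": 0,"roll": -1,"fingers": 0},{"dx": 0,"dy": 0,"dz": 0,"roll": -1,"fingers": 0},{"dx": 0,"dy": 0,"dz": 0,"roll": -1,"fingers": 0},{"dx": 0,"dy": 0,"dz": 0,"roll": -0.8,"fingers": 0},{"dx": 0,"dy": 0,"dz": 0,"roll": 0,"fingers": 0}]'

```text
time: 3.23
tool_pos: [0.5212, 0.0909, 0.2509]
tcp_rot: [-2.407, -2.018, 0.001]
wrist_force: [-0.3, 0.1, 0.2]
width: 0.999
```

```bash
cat > look.py <<'E'
from workcell import bot,vision; from h import *; import sys
n=sys.argv[1]
s=bot.read_state(); goal(s,None)
c=vision.read_camera('wrist')
cv2.imwrite(f'pics/{n}.png',c['pixels'][...,::-1])
h=hue(c)
for k,lo,hi in(("blue",100,125),("yellow",22,32)):
    m=(h[...,0]>=lo)&(h[...,0]<=hi)&(h[...,1]>150)&(h[...,2]>40)
    if not m.any(): print(k,'none'); continue
    P,uv=cloud(c,m); q=(P[:,2]>.117)&(P[:,2]<.13)
    print(k,m.sum(),q.sum(),np.median(P[q,2]) if q.sum() else P.max(0))
    if q.sum()>10: print(rect(ray(c,uv[q],.122)[:,:2]),rect(P[q,:2]))
goal(s,(.533,.126,.18),80)
E
python3 look.py w2
```

```text
t 3.23 tcp [0.5212 0.0909 0.2509] yaw 79.95 tilt [-0.001 -0.    -1.   ] F [-0.3  0.1  0.2] w 0.999
blue 41 40 0.12213686317117492
(array([0.53393329, 0.12524101]), array([32.68006897, 12.30519772]), np.float32(80.9001)) (array([0.53399896, 0.12524153]), array([32.65895844, 12.31938076]), np.float32(80.51505))
yellow none
t 3.23 tcp [0.5212 0.0909 0.2509] yaw 79.95 tilt [-0.001 -0.    -1.   ] F [-0.3  0.1  0.2] w 0.999
tool shift in rows [0.916 0.139 1.772]
roll rows -0.012071467953102655
```

View pics/w2.png

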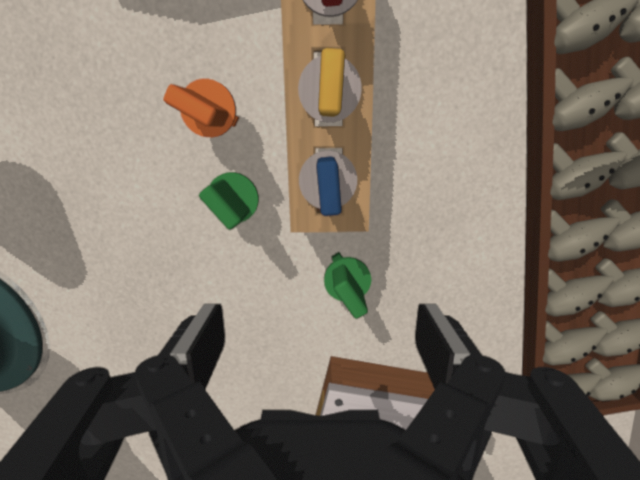

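The wrist view shows blue at (328,186), yellow at (331,85), and the loose greens at (228,200) and (347,285). My colour mask was too strict, so I'll measure again.

```bash
sed -i 's/(h\[...,1\]>150)/(h[...,1]>130)/;s/(h\[...,2\]>40)/(h[...,2]>25)/' look.py; python3 - <<'E'
s=open('look.py').read()
s=s.replace('("yellow",22,32)','("yellow",18,32),("green",50,80),("orange",8,13)')
open('look.py','w').write(s)
E
python3 look.py w3
```

```text
t 3.28 tcp [0.5212 0.0909 0.251 ] yaw 79.8 tilt [-0.001 -0.    -1.   ] F [ 0.   0.1 -0.2] w 0.999
blue 1025 981 0.12202137365578498
(array([0.53321283, 0.12445687]), array([43.72262955, 15.40608597]), np.float32(84.5565)) (array([0.53321643, 0.12427193]), array([43.3644104 , 15.48816681]), np.float32(84.58964))
yellow 1516 1446 0.12171295241689009
(array([0.54801447, 0.20190091]), array([44.93581772, 16.93855095]), np.float32(76.17362)) (array([0.54815924, 0.20218692]), array([45.3139534 , 17.11721611]), np.float32(76.208855))
green 3489 0 [0.56208588 0.143525   0.0883468 ]
orange 19733 0 [0.92301946 0.25723428 0.29047075]
t 3.28 tcp [0.5212 0.0909 0.251 ] yaw 79.8 tilt [-0.001 -0.    -1.   ] F [ 0.   0.1 -0.2] w 0.999
tool shift in rows [0.916 0.136 1.774]
roll rows -0.04915261400282844
```

Emit:
play_rows --rows '[{"dx": 0,"dy": 0,"dz": 0,"roll": -0.6,"fingers": 0},{"dx": 0,"dy": 0,"dz": 0,"roll": -0.55,"fingers": 0},{"dx": 0.43,"dy": 0.11,"dz": 0.5,"roll": 0,"fingers": 0},{"dx": 0.43,"dy": 0.11,"dz": 0.5,"roll": 0,"fingers": 0},{"dx": 0,"dy": 0,"dz": 0.5,"roll": 0,"fingers": 0},{"dx": 0,"dy": 0,"dz": 0.5,"roll": 0,"fingers": 0},{"dx": 0,"dy": 0,"dz": 0,"roll": 0,"fingers": 0},{"dx": 0,"dy": 0,"dz": 0,"roll": 0,"fingers": 0}]'

```text
time: 4.0
tool_pos: [0.5323, 0.1242, 0.17]
tcp_rot: [-2.325, -2.11, 0.005]
wrist_force: [0.1, -0.0, 0.1]
width: 1.002
```

```bash
sed -i 's/(.533,.126,.18),80/(.5332,.1245,.081),84.5/' look.py; python3 look.py w4
```

```text
t 4.0 tcp [0.5323 0.1242 0.17  ] yaw 84.43 tilt [-0.003 -0.001 -1.   ] F [ 0.1 -0.   0.1] w 1.002
blue 1996 1674 0.1219871517921452
(array([0.53331708, 0.12552901]), array([43.94400024, 15.58514023]), np.float32(85.35753)) (array([0.53330145, 0.12485823]), array([43.2172966, 15.7168293]), np.float32(85.27501))
yellow 2613 2599 0.12177212320361959
(array([0.54808167, 0.20248257]), array([44.8301506 , 16.79564476]), np.float32(76.878265)) (array([0.54821027, 0.20247418]), array([45.61105728, 17.03904915]), np.float32(76.884285))
green 5650 0 [0.56286253 0.14476925 0.08831366]
orange 16147 0 [0.9018133  0.27848474 0.08820098]
t 4.0 tcp [0.5323 0.1242 0.17  ] yaw 84.43 tilt [-0.003 -0.001 -1.   ] F [ 0.1 -0.   0.1] w 1.002
tool shift in rows [0.013 0.029 2.224]
roll rows -0.01801516107781964
```

Emit:
play_rows --rows '[{"dx": 0.02,"dy": 0.03,"dz": 0.5,"roll": -0.15,"fingers": 0},{"dx": 0,"dy": 0,"dz": 0.5,"roll": 0,"fingers": 0},{"dx": 0,"dy": 0,"dz": 0.5,"roll": 0,"fingers": 0},{"dx": 0,"dy": 0,"dz": 0.4,"roll": 0,"fingers": 0},{"dx": 0,"dy": 0,"dz": 0.3,"roll": 0,"fingers": 0},{"dx": 0,"dy": 0,"dz": 0,"roll": 0,"fingers": 0}]'

```text
time: 4.55
tool_pos: [0.5339, 0.1247, 0.0821]
tcp_rot: [-2.315, -2.122, 0.003]
wrist_force: [-0.1, 0.5, -0.2]
width: 0.999
```

Emit:
play_rows --rows '[{"dx": 0,"dy": 0,"dz": 0,"roll": 0,"fingers": 1},{"dx": 0,"dy": 0,"dz": 0,"roll": 0,"fingers": 1},{"dx": 0,"dy": 0,"dz": 0,"roll": 0,"fingers": 1},{"dx": 0,"dy": 0,"dz": 0,"roll": 0,"fingers": 1},{"dx": 0,"dy": 0,"dz": 0,"roll": 0,"fingers": 1},{"dx": 0,"dy": 0,"dz": 0,"roll": 0,"fingers": 1},{"dx": 0,"dy": 0,"dz": 0,"roll": 0,"fingers": 1},{"dx": 0,"dy": 0,"dz": 0,"roll": 0,"fingers": 1},{"dx": 0,"dy": 0,"dz": 0,"roll": 0,"fingers": 1},{"dx": 0,"dy": 0,"dz": 0,"roll": 0,"fingers": 1}]' --grip_force 60

```text
time: 5.38
tool_pos: [0.5356, 0.1252, 0.0842]
tcp_rot: [2.314, 2.123, 0.002]
wrist_force: [0.0, 0.2, 5.7]
width: 0.201
```

Emit:
play_rows --rows '[{"dx": 0,"dy": 0,"dz": -0.2,"roll": 0,"fingers": 1},{"dx": 0,"dy": 0,"dz": -0.4,"roll": 0,"fingers": 1},{"dx": 0,"dy": 0,"dz": -0.5,"roll": 0,"fingers": 1},{"dx": 0,"dy": 0,"dz": -0.5,"roll": 0,"fingers": 1},{"dx": 0,"dy": 0,"dz": -0.5,"roll": 0,"fingers": 1},{"dx": 0,"dy": 0,"dz": -0.5,"roll": 0,"fingers": 1},{"dx": 0,"dy": 0,"dz": 0,"roll": 0,"fingers": 1},{"dx": 0,"dy": 0,"dz": 0,"roll": 0,"fingers": 1}]'

```text
time: 6.05
tool_pos: [0.5354, 0.1251, 0.1881]
tcp_rot: [2.314, 2.123, 0.003]
wrist_force: [0.2, 0.8, -1.5]
width: 0.204
```

```bash
python3 - <<'E'
from workcell import bot,vision; from h import *; import pickle
s=bot.read_state(); goal(s,(.554,-.223,.19),158)
d={n:vision.read_camera(n) for n in('scene','wrist')}
pickle.dump(d,open('c1.pkl','wb'))
cv2.imwrite('pics/c1.png',np.hstack([cv2.resize(d['scene']['pixels'][180:420,200:480],(400,343)),cv2.resize(d['wrist']['pixels'],(400,343))])[...,::-1])
E
```

```text
t 6.05 tcp [0.5354 0.1251 0.1881] yaw 85.07 tilt [ 0.002  0.    -1.   ] F [ 0.2  0.8 -1.5] w 0.204
tool shift in rows [-8.631  1.211 -0.051]
roll rows -18.232245181277335
```

View pics/c1.png

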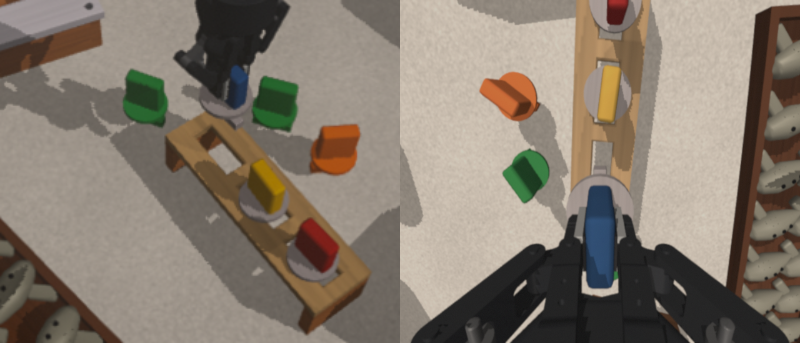

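```bash
cat > held.py <<'E'
from h import *
def held(c,s):
    h=hue(c); R=Ro.from_rotvec(s['tcp_rot']).as_matrix()
    m=(h[...,0]>=100)&(h[...,0]<=125)&(h[...,1]>100)&(h[...,2]>25)
    P,uv=cloud(c,m); L=(P-s['tool_pos'])@R
    k=(abs(L[:,0])<.05)&(abs(L[:,1])<.03)&(L[:,2]>-.1); L=L[k]
    zt=np.percentile(L[:,2],5); print('n',len(L),'handle tool min/max mm',(1e3*np.percentile(L,1,0)).round(1),(1e3*np.percentile(L,99,0)).round(1))
    t=L[abs(L[:,2]-np.percentile(L[:,2],10))<.004]; print('top',rect(t[:,:2]),'z',np.median(t[:,2])*1e3)
    m=(h[...,1]<60)&(h[...,2]>70); P,uv=cloud(c,m); L=(P-s['tool_pos'])@R
    k=(abs(L[:,0])<.03)&(abs(L[:,1])<.03)&(L[:,2]>0.0)&(L[:,2]<.03); L=L[k]
    if len(L)>50:
        a,_,_,_=np.linalg.lstsq(np.c_[L[:,:2],np.ones(len(L))],L[:,2],rcond=None); print('disc n',len(L),'slopes deg',np.degrees(a[:2]).round(2),'z0 mm',1e3*a[2],'far',1e3*L.max(0),1e3*L.min(0))
if __name__=='__main__':
    import pickle; from workcell import bot
    held(pickle.load(open('c1.pkl','rb'))['wrist'],bot.read_state())
E
python3 held.py
```

```text
n 6002 handle tool min/max mm [-21.1  -8.9 -40. ] [21.3  7.8  2.9]
top (array([-0.00110605, -0.00071961]), array([45.45911789, 17.51498604]), np.float32(0.45825744)) z -38.63511764937028
disc n 3134 slopes deg [ 1.88 -0.1 ] z0 mm 10.84953915221692 far [26.44098197 27.20878646 17.925617  ] [ -8.25510429 -28.58267011   0.42022014]
```

Emit:
play_rows --rows '[{"dx": -0.775,"dy": 0.28,"dz": 0,"roll": 0,"fingers": 1},{"dx": -0.775,"dy": 0.28,"dz": 0,"roll": 0,"fingers": 1},{"dx": -0.775,"dy": 0.28,"dz": 0,"roll": 0,"fingers": 1},{"dx": -0.775,"dy": 0.28,"dz": 0,"roll": 0,"fingers": 1},{"dx": -0.775,"dy": 0.28,"dz": 0,"roll": 0,"fingers": 1},{"dx": -0.775,"dy": 0.28,"dz": 0,"roll": 0,"fingers": 1},{"dx": -0.775,"dy": 0.28,"dz": 0,"roll": 0,"fingers": 1},{"dx": -0.775,"dy": 0.28,"dz": 0,"roll": 0,"fingers": 1},{"dx": -0.775,"dy": 0.28,"dz": 0,"roll": 0,"fingers": 1},{"dx": -0.775,"dy": 0.28,"dz": 0,"roll": 0,"fingers": 1},{"dx": -0.775,"dy": 0.28,"dz": 0,"roll": 0,"fingers": 1},{"dx": -0.775,"dy": 0.28,"dz": 0,"roll": 0,"fingers": 1}]'

```text
time: 7.15
tool_pos: [0.6355, -0.2582, 0.1841]
tcp_rot: [-2.312, -2.121, 0.003]
wrist_force: [-0.2, 0.9, -1.4]
width: 0.202
```

Emit:
play_rows --rows '[{"dx": 0,"dy": 0,"dz": 0,"roll": -0.96,"fingers": 1},{"dx": 0,"dy": 0,"dz": 0,"roll": -0.96,"fingers": 1},{"dx": 0,"dy": 0,"dz": 0,"roll": -0.96,"fingers": 1},{"dx": 0,"dy": 0,"dz": 0,"roll": -0.96,"fingers": 1},{"dx": 0,"dy": 0,"dz": 0,"roll": -0.96,"fingers": 1},{"dx": 0,"dy": 0,"dz": 0,"roll": -0.96,"fingers": 1},{"dx": 0,"dy": 0,"dz": 0,"roll": -0.96,"fingers": 1},{"dx": 0,"dy": 0,"dz": 0,"roll": -0.96,"fingers": 1},{"dx": 0,"dy": 0,"dz": 0,"roll": -0.96,"fingers": 1},{"dx": 0,"dy": 0,"dz": 0,"roll": -0.96,"fingers": 1},{"dx": 0,"dy": 0,"dz": 0,"roll": -0.96,"fingers": 1},{"dx": 0,"dy": 0,"dz": 0,"roll": -0.96,"fingers": 1},{"dx": 0,"dy": 0,"dz": 0,"roll": -0.96,"fingers": 1},{"dx": 0,"dy": 0,"dz": 0,"roll": -0.96,"fingers": 1},{"dx": 0,"dy": 0,"dz": 0,"roll": -0.96,"fingers": 1},{"dx": 0,"dy": 0,"dz": 0,"roll": -0.96,"fingers": 1},{"dx": 0,"dy": 0,"dz": 0,"roll": -0.96,"fingers": 1},{"dx": 0,"dy": 0,"dz": 0,"roll": -0.96,"fingers": 1},{"dx": 0,"dy": 0,"dz": 0,"roll": -0.96,"fingers": 1},{"dx": 0,"dy": 0,"dz": 0,"roll": 0,"fingers": 1}]'

```text
time: 8.82
tool_pos: [0.6353, -0.2565, 0.1842]
tcp_rot: [-0.595, -3.08, -0.002]
wrist_force: [-0.4, -0.3, -1.0]
width: 0.201
```

```bash
python3 - <<'E'
from workcell import bot,vision; from held import *; import pickle
s=bot.read_state(); c=vision.read_camera('wrist'); pickle.dump((c,s),open('w5.pkl','wb'))
goal(s,(.5545,-.2225,.16),158); held(c,s)
cv2.imwrite('pics/w5.png',c['pixels'][...,::-1])
E
```

```text
t 8.82 tcp [ 0.6353 -0.2565  0.1842] yaw 158.12 tilt [-0.004  0.002 -1.   ] F [-0.4 -0.3 -1. ] w 0.201
tool shift in rows [2.189 0.037 0.615]
roll rows 0.030385343787671104
n 6017 handle tool min/max mm [-20.   -9.  -38.8] [22.6  7.8  3.9]
top (array([-1.76544189e-05, -5.23020744e-04]), array([17.4808197, 45.4033699]), np.float32(179.3777)) z -37.46367730615669
disc n 3163 slopes deg [1.95 0.16] z0 mm 11.911148729579148 far [27.67972109 27.08578184 18.87740807] [ -6.90672149 -28.60334482   0.14433691]
```

View pics/w5.png

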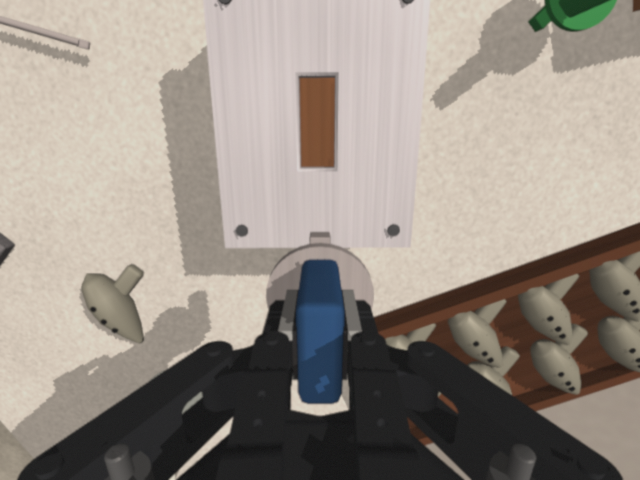

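The wrist view shows the slot at (318,120), spanning x 297–338 and y 72–170. The handle is at (320,330), in line with it. I'll measure the slot rim by depth.

```bash
python3 - <<'E'
from h import *; import pickle
c,s=pickle.load(open('w5.pkl','rb'))
m=np.zeros((480,640),bool); m[60:185,285:352]=1
P,uv=cloud(c,m); print('lid z',np.median(P[abs(P[:,2]-.072)<.006,2]))
for th in(.069,.066,.06):
    q=P[:,2]<th; print(q.sum(),rect(ray(c,uv[q],.072)[:,:2]))
h=hue(c)[60:185,285:352]; e=(h[...,1]>35); v,u=np.nonzero(e); print('sat',rect(ray(c,np.c_[u+285,v+60],.072)[:,:2]))
ctr=rect(ray(c,uv[P[:,2]<.069],.072)[:,:2]); 
goal(s,(*ctr[0],.16),ctr[2])
E
```

```text
lid z 0.072000667448125
3290 (array([ 0.5540658 , -0.22729617]), array([26.90374756, 63.99556732]), np.float32(157.34727))
3206 (array([ 0.55357886, -0.22707043]), array([25.41564751, 62.58279037]), np.float32(158.59663))
3064 (array([ 0.55383002, -0.22704816]), array([24.94971848, 60.58133316]), np.float32(158.41733))
sat (array([ 0.55391571, -0.22697939]), array([25.60305214, 61.87096786]), np.float32(158.08183))
t 8.82 tcp [ 0.6353 -0.2565  0.1842] yaw 158.12 tilt [-0.004  0.002 -1.   ] F [-0.4 -0.3 -1. ] w 0.201
tool shift in rows [ 2.155 -0.079  0.615]
roll rows 0.19356664871931173
```

Emit:
play_rows --rows '[{"dx": 0.54,"dy": -0.01,"dz": 0,"roll": 0,"fingers": 1},{"dx": 0.54,"dy": -0.01,"dz": 0,"roll": 0,"fingers": 1},{"dx": 0.54,"dy": -0.01,"dz": 0,"roll": 0,"fingers": 1},{"dx": 0.54,"dy": -0.01,"dz": 0,"roll": 0,"fingers": 1},{"dx": 0,"dy": 0,"dz": 0.5,"roll": 0,"fingers": 1},{"dx": 0,"dy": 0,"dz": 0.5,"roll": 0,"fingers": 1},{"dx": 0,"dy": 0,"dz": 0.47,"roll": 0,"fingers": 1},{"dx": 0,"dy": 0,"dz": 0,"roll": 0,"fingers": 1},{"dx": 0,"dy": 0,"dz": 0,"roll": 0,"fingers": 1}]'

```text
time: 9.62
tool_pos: [0.5543, -0.2255, 0.1263]
tcp_rot: [-0.6, -3.079, -0.002]
wrist_force: [0.7, -0.1, -1.6]
width: 0.203
```

```bash
python3 - <<'E'
from workcell import bot,vision; from held import *; import pickle
s=bot.read_state(); goal(s,(.5539,-.2265,.0894),158.1)
d={n:vision.read_camera(n) for n in('scene','wrist')}
pickle.dump(d,open('c2.pkl','wb')); held(d['wrist'],s)
cv2.imwrite('pics/c2.png',np.hstack([cv2.resize(d['scene']['pixels'][100:240,140:300],(400,350),interpolation=2),cv2.resize(d['wrist']['pixels'],(400,350))])[...,::-1])
E
```

```text
t 9.62 tcp [ 0.5543 -0.2255  0.1263] yaw 157.96 tilt [-0.004  0.002 -1.   ] F [ 0.7 -0.1 -1.6] w 0.203
tool shift in rows [-0.004 -0.027  0.924]
roll rows -0.03487597928354802
n 6026 handle tool min/max mm [-21.2  -9.1 -40.6] [21.2  7.7  2.6]
top (array([-0.0012686 , -0.00080348]), array([45.18732071, 17.55324554]), np.float32(0.3353095)) z -39.12964720029202
disc n 3149 slopes deg [2.08 0.12] z0 mm 10.353038637612787 far [26.02769368 27.06209641 17.41044617] [ -8.95554861 -28.70389833   1.01280364]
```

View pics/c2.png

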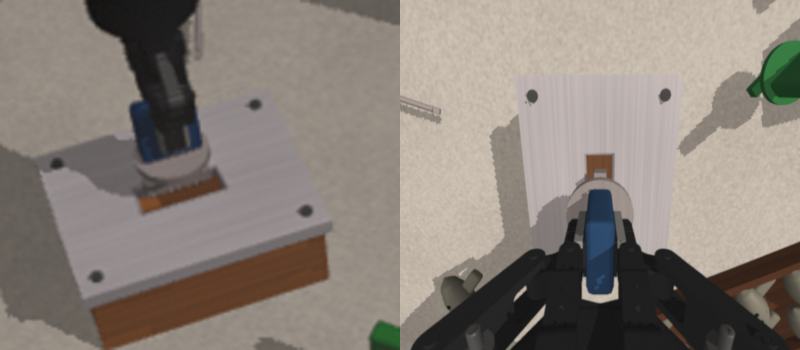

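Both views show the T-head just above the slot, with its tip at (600,175) centred between the slot edges at 586 and 614. I'll lower it in small steps.

Emit:
play_rows --rows '[{"dx": 0,"dy": -0.02,"dz": 0.15,"roll": 0,"fingers": 1},{"dx": 0,"dy": 0,"dz": 0.15,"roll": 0,"fingers": 1},{"dx": 0,"dy": 0,"dz": 0.15,"roll": 0,"fingers": 1},{"dx": 0,"dy": 0,"dz": 0.15,"roll": 0,"fingers": 1},{"dx": 0,"dy": 0,"dz": 0,"roll": 0,"fingers": 1},{"dx": 0,"dy": 0,"dz": 0,"roll": 0,"fingers": 1}]'

```text
time: 10.22
tool_pos: [0.5551, -0.2268, 0.1036]
tcp_rot: [-0.598, -3.082, -0.001]
wrist_force: [0.3, -1.1, -0.6]
width: 0.206
```

Emit:
play_rows --rows '[{"dx": 0,"dy": 0,"dz": 0.1,"roll": 0,"fingers": 1},{"dx": 0,"dy": 0,"dz": 0.1,"roll": 0,"fingers": 1},{"dx": 0,"dy": 0,"dz": 0.08,"roll": 0,"fingers": 1},{"dx": 0,"dy": 0,"dz": 0,"roll": 0,"fingers": 1},{"dx": 0,"dy": 0,"dz": 0,"roll": 0,"fingers": 1}]'

```text
time: 10.63
tool_pos: [0.5555, -0.2269, 0.0929]
tcp_rot: [-0.598, -3.083, -0.0]
wrist_force: [-0.2, 0.6, -1.6]
width: 0.202
```

Emit:
play_rows --rows '[{"dx": 0,"dy": 0,"dz": 0.04,"roll": 0,"fingers": 1},{"dx": 0,"dy": 0,"dz": 0.04,"roll": 0,"fingers": 1},{"dx": 0,"dy": 0,"dz": 0,"roll": 0,"fingers": 1},{"dx": 0,"dy": 0,"dz": 0,"roll": 0,"fingers": 1}]'

```text
time: 10.97
tool_pos: [0.5559, -0.2272, 0.0902]
tcp_rot: [0.598, 3.084, -0.0]
wrist_force: [-0.2, 0.0, -1.4]
width: 0.203
```

Emit:
play_rows --rows '[{"dx": 0,"dy": 0,"dz": 0.04,"roll": 0,"fingers": 1},{"dx": 0,"dy": 0,"dz": 0,"roll": 0,"fingers": 1},{"dx": 0,"dy": 0,"dz": 0,"roll": 0,"fingers": 1}]'

```text
time: 11.22
tool_pos: [0.5559, -0.2272, 0.0902]
tcp_rot: [0.598, 3.084, -0.0]
wrist_force: [-3.0, 1.7, 7.6]
width: 0.199
```

Emit:
play_rows --rows '[{"dx": 0,"dy": 0,"dz": 0.04,"roll": 0,"fingers": 1},{"dx": 0,"dy": 0,"dz": 0,"roll": 0,"fingers": 1},{"dx": 0,"dy": 0,"dz": 0,"roll": 0,"fingers": 1}]'

```text
time: 11.47
tool_pos: [0.556, -0.2272, 0.0902]
tcp_rot: [0.599, 3.084, -0.0]
wrist_force: [-6.9, 2.6, 16.3]
width: 0.203
```

Seated: the height stopped at 0.0902 with an upward force. I'll ease the pressure and turn from yaw 158 to 68 degrees.

Emit:
play_rows --rows '[{"dx": 0.03,"dy": 0,"dz": -0.06,"roll": 0,"fingers": 1},{"dx": 0,"dy": 0,"dz": 0,"roll": 0.9,"fingers": 1},{"dx": 0,"dy": 0,"dz": 0,"roll": 0.9,"fingers": 1},{"dx": 0,"dy": 0,"dz": 0,"roll": 0.9,"fingers": 1},{"dx": 0,"dy": 0,"dz": 0,"roll": 0.9,"fingers": 1},{"dx": 0,"dy": 0,"dz": 0,"roll": 0.9,"fingers": 1},{"dx": 0,"dy": 0,"dz": 0,"roll": 0,"fingers": 1}]'

```text
time: 12.05
tool_pos: [0.5552, -0.2269, 0.0902]
tcp_rot: [1.076, 2.95, -0.0]
wrist_force: [-1.0, 0.5, 4.2]
width: 0.205
```

```bash
python3 - <<'E'
from workcell import bot; from h import *
s=bot.read_state(); goal(s,(.5548,-.227,.0902)); print(s['torque'])
E
```

```text
t 12.05 tcp [ 0.5552 -0.2269  0.0902] yaw 139.94 tilt [ 0.001 -0.001 -1.   ] F [-1.   0.5  4.2] w 0.205
tool shift in rows [ 0.007 -0.009 -0.   ]
[ 0.08664483  0.16957597 -0.08230922]
```

Turning freely (yaw 140, low torque). 72° remain, which is 18 rows.

Emit:
play_rows --rows '[{"dx": 0,"dy": 0,"dz": 0,"roll": 0.95,"fingers": 1},{"dx": 0,"dy": 0,"dz": 0,"roll": 0.95,"fingers": 1},{"dx": 0,"dy": 0,"dz": 0,"roll": 0.95,"fingers": 1},{"dx": 0,"dy": 0,"dz": 0,"roll": 0.95,"fingers": 1},{"dx": 0,"dy": 0,"dz": 0,"roll": 0.95,"fingers": 1},{"dx": 0,"dy": 0,"dz": 0,"roll": 0.95,"fingers": 1},{"dx": 0,"dy": 0,"dz": 0,"roll": 0.95,"fingers": 1},{"dx": 0,"dy": 0,"dz": 0,"roll": 0.95,"fingers": 1},{"dx": 0,"dy": 0,"dz": 0,"roll": 0.95,"fingers": 1},{"dx": 0,"dy": 0,"dz": 0,"roll": 0.95,"fingers": 1},{"dx": 0,"dy": 0,"dz": 0,"roll": 0.95,"fingers": 1},{"dx": 0,"dy": 0,"dz": 0,"roll": 0.95,"fingers": 1},{"dx": 0,"dy": 0,"dz": 0,"roll": 0.95,"fingers": 1},{"dx": 0,"dy": 0,"dz": 0,"roll": 0.95,"fingers": 1},{"dx": 0,"dy": 0,"dz": 0,"roll": 0.95,"fingers": 1},{"dx": 0,"dy": 0,"dz": 0,"roll": 0.95,"fingers": 1},{"dx": 0,"dy": 0,"dz": 0,"roll": 0.95,"fingers": 1},{"dx": 0,"dy": 0,"dz": 0,"roll": 0.95,"fingers": 1},{"dx": 0,"dy": 0,"dz": 0,"roll": 0.9,"fingers": 1},{"dx": 0,"dy": 0,"dz": 0,"roll": 0,"fingers": 1}]'

```text
time: 13.72
tool_pos: [0.5554, -0.2271, 0.0902]
tcp_rot: [2.602, 1.757, 0.001]
wrist_force: [0.0, 0.1, 4.6]
width: 0.199
```

```bash
python3 - <<'E'
from workcell import bot,vision; from held import *
s=bot.read_state(); goal(s,None,68.1); print(s['torque']); held(vision.read_camera('wrist'),s)
E
```

```text
t 13.72 tcp [ 0.5554 -0.2271  0.0902] yaw 68.04 tilt [ 0.002 -0.001 -1.   ] F [0.  0.1 4.6] w 0.199
roll rows -0.015587893706985767
[-0.08761539  0.10968954 -0.0495169 ]
n 6011 handle tool min/max mm [-21.8  -9.4 -39. ] [20.8  7.3  3.9]
top (array([-0.00145179, -0.00118627]), array([45.0557518 , 17.46401596]), np.float32(0.41936764)) z -37.66832511962364
disc n 5462 slopes deg [9.59 1.1 ] z0 mm 11.953924584309828 far [29.99764749 29.99944193 27.08941019] [-21.20396078 -29.99621994   0.92049147]
```

Turned to 68.0°, with the key still square in the gripper. I'll release and retreat upward.

Emit:
play_rows --rows '[{"dx": 0,"dy": 0,"dz": 0,"roll": 0,"fingers": 0.6},{"dx": 0,"dy": 0,"dz": 0,"roll": 0,"fingers": 0.4},{"dx": 0,"dy": 0,"dz": 0,"roll": 0,"fingers": 0},{"dx": 0,"dy": 0,"dz": 0,"roll": 0,"fingers": 0},{"dx": 0,"dy": 0,"dz": 0,"roll": 0,"fingers": 0},{"dx": 0,"dy": 0,"dz": 0,"roll": 0,"fingers": 0},{"dx": 0,"dy": 0,"dz": 0,"roll": 0,"fingers": 0},{"dx": 0,"dy": 0,"dz": 0,"roll": 0,"fingers": 0}]'

```text
time: 14.43
tool_pos: [0.5546, -0.2266, 0.0892]
tcp_rot: [-2.604, -1.758, 0.0]
wrist_force: [1.0, -0.2, -1.1]
width: 1.003
```

Emit:
play_rows --rows '[{"dx": 0,"dy": 0,"dz": -0.2,"roll": 0,"fingers": 0},{"dx": 0,"dy": 0,"dz": -0.4,"roll": 0,"fingers": 0},{"dx": 0,"dy": 0,"dz": -0.6,"roll": 0,"fingers": 0},{"dx": 0,"dy": 0,"dz": -0.6,"roll": 0,"fingers": 0},{"dx": 0,"dy": 0,"dz": -0.6,"roll": 0,"fingers": 0},{"dx": 0,"dy": 0,"dz": -0.6,"roll": 0,"fingers": 0},{"dx": -0.6,"dy": 0,"dz": -0.6,"roll": 0,"fingers": 0},{"dx": -0.6,"dy": 0,"dz": 0,"roll": 0,"fingers": 0},{"dx": -0.6,"dy": 0,"dz": 0,"roll": 0,"fingers": 0},{"dx": -0.6,"dy": 0,"dz": 0,"roll": 0,"fingers": 0},{"dx": 0,"dy": 0,"dz": 0,"roll": 0,"fingers": 0}]'

```text
time: 15.35
tool_pos: [0.5174, -0.3192, 0.2345]
tcp_rot: [2.604, 1.753, -0.002]
wrist_force: [-0.3, -0.4, 0.1]
width: 1.003
```

```bash
python3 - <<'E'
from workcell import bot,vision; from h import *
s=bot.read_state(); goal(s,None)
d={n:vision.read_camera(n) for n in('wrist','scene')}
for n,c in d.items():
    h=hue(c); m=(h[...,0]>=100)&(h[...,0]<=125)&(h[...,1]>120)&(h[...,2]>25)
    P,uv=cloud(c,m); q=(P[:,2]>.122)&(P[:,2]<.14); print(n,q.sum(),np.median(P[q,2]),rect(ray(c,uv[q],.128)[:,:2]))
cv2.imwrite('pics/c3.png',np.hstack([cv2.resize(d[n]['pixels'],(400,300)) for n in d])[...,::-1])
E
```

```text
t 15.35 tcp [ 0.5174 -0.3192  0.2345] yaw 67.88 tilt [ 0.    -0.003 -1.   ] F [-0.3 -0.4  0.1] w 1.003
wrist 1496 0.1277874511783641 (array([ 0.55310248, -0.22911549]), array([43.54278183, 15.47214222]), np.float32(68.4796))
scene 133 0.1261176979513864 (array([ 0.55632581, -0.22256735]), array([45.85821915, 13.36722469]), np.float32(67.83447))
```

View pics/c3.png

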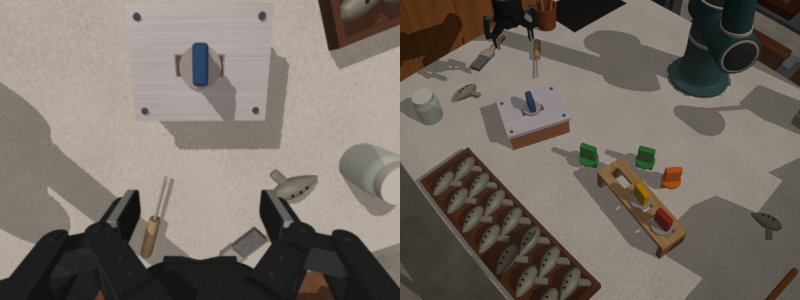

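The key stands on the lid at (200,65) in the wrist view, crosswise to the slot and with its disc flat. The top of its handle is at 0.128 m, as expected. Red and yellow are still in the rack, and the gripper is clear.

```bash
python3 -c "
from workcell import bot; print(bot.finish_job())"
```

```text
the job is handed in; nothing more can be done
None
```

The blue T-key is out of the rack, seated through the lid slot, turned a quarter turn so it is locked crosswise, and released. I handed the job in at about 15.4 s.

**Last checks:**
- **Seating:** the handle top measured 0.1278 m, against 0.128 m expected for a key sitting flat on the lid.
- **Turn:** the handle lies at about 68° and the slot at about 158°, so they are square to each other. I could not see the T-head under the lid; the lock is inferred from the seating height and the turn.
- **Forces:** the highest wrist force I read was about 18 N, while pressing the disc onto the lid. I only read it at the end of each move.
- **Surroundings:** the red and yellow keys still stand in the rack, and the gripper is open and clear.

**Disagreements:**
- The first two move calls were refused because rows must carry every field; nothing moved.
- The cameras differed by about 4–7 mm in y on the slot and on the seated key. I relied on the wrist camera, and the T-head went in without contact until the disc seated.

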